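# Tip the aluminium angle bracket up onto its short leg

### The arm

A 6-joint arm with a two-finger parallel gripper is mounted at the origin on a cart in front of the work surface, level with it; the furniture and walls round the work are solid. World frame = base frame: x ahead of the robot, y to its left, z up, the work surface at z = 0. Lengths are in m, angles in degrees, forces in N, time in s.
With the tool pointing down it reaches from about 0.25 to 0.775 m from the base axis. Payload 4 kg.
Tool frame: the origin (TCP) lies at the centre of the arm's flange, where the gripper is bolted on; the fingertips stand 199 mm ahead of it and the grasp point (between the pads) lies 180 mm ahead of it; z points along the fingers, y is the line along which they close (so a half turn about z gives the same grasp; the last joint's range is limited). The gripper opens to 94 mm and grips with 3 to 60 N. Pads are 16 mm wide; open, the fingers measure 119 mm over their backs; the gripper's body (75 mm by 177 mm) begins 78 mm behind the grasp point.
Start: joints at [69.666, 4.996, 78.535, -0, 96.463, -5.907], TCP at [0.137, 0.533, 0.405] pointing down, gripper open.
Joint ranges: [-177.83, 177.83], [-43.37, 116.18], [15.69, 146.23], [-61.86, 241.86], [9.47, 152.12], [-147.06, 147.06]. Speed limits (degrees/s): [159.86, 159.86, 180, 180, 180, 180].

### API

Orientations are given as a 3x3 rotation matrix whose columns are the frame's x, y, z axes.
In Python, from bench import r gives the robot as it stands. The module is installed in compiled form; this text tells all that it offers. Calls block until the motion is done:
- r.goto(position, orientation): joint-space move of the TCP to a pose.
- r.servo_line(position, attitude=None, vel=0.15, threshold=None): straight line of the TCP; attitude=None keeps the orientation; vel is the mean speed in m/s. With threshold (N) it stops when the force on the tool has changed by that much, and returns True; else False.
- r.set_joints(angles): joint-space move.
- r.grip(opening, grip_force=None): opening from 0.0 (shut) to 1.0 (fully open); grip_force is the grip in N (None keeps the last); returns when the fingers have stopped.
- r.hold(seconds).
- r.solve_ik(position, orientation): joint angles nearest the present ones, or None.
- r.observe(): the state.
- r.get_image(name): name is "side" or "top" or "wrist"; returns (picture, depth): 384x512x3 uint8, blue, green, red; 384x512 float32, m along the optical axis (not along the pixel's ray), 0 where there is no reading.
- r.calibration(name): a dict with "mtx" (3x3 intrinsics, pixels), "camera_from_world" (4x4, takes a point from world to camera coordinates). Camera axes: x right, y down, z forward; pixel columns grow to the right and rows downward; lengths in m; the calibration is good to about 2 mm. A picture is of the moment at which its call begins: read the wrist's pose just before it. calibration takes no time and is no camera call; for the wrist camera it gives the pose at the moment of the call.
A pose or a line that the arm cannot do raises r.PlanningError and nothing moves.
- r.hand_in(): hands the job in; it is judged then, once.
The state is a dict: "time": time; "joints": joint angles; "qd": joint speeds; "effort": joint torques, N m; "position": TCP position; "ee_rot": TCP orientation; "contact_force": force on the tool from outside, world axes, zero at the start; "wrist_torque": the same for the moment, N m; "finger_gap": opening from 0.0 (shut) to 1.0 (fully open); "finger_force": force on a finger pad.
Only numpy, scipy, OpenCV 4.12 (cv2) and the standard library are available. Lean on these libraries where they do the work, as an engineer would, in place of code of your own. Each camera call takes 0.05 s, during which the arm holds its last target. There are 200 camera calls.

### The job

The bare aluminium angle bracket lies on its long leg. Tip it over its corner so that it stands on the bench on its short leg, with the long leg upright ready for the fan to be bolted to it; do not lift it off the bench to do so, and keep its corner about where it is. Let go of it, and leave the black bracket of the same shape undisturbed.

Things in the scene. Friction and masses are not known exactly. Their poses are not given: they have to be found in the camera images.
- alu_bracket: Light grey metal angle bracket, 0.15 to 0.3 kg: an L of two legs 40 mm wide, 6 mm thick, 100 and 70 mm long over the outside, with a cheek on each side. Origin: middle of the outer corner edge. x runs from it along the long leg's outer face, z along the short leg's, y along the edge (all spans y -20..20). Start: long leg flat on the bench, z up. Done: x up, short leg flat towards the former -x.
- alu_bracket_mid (a point): Middle of the aluminium bracket, between its cheeks, 28 mm from the corner along x and along z (same axes). The cheeks are flat plates 5 mm thick, outer faces 40 mm apart along y, good to pinch here; each fills the corner up to a sloping edge from 91 mm out on the long leg (9 mm above its outer face) to 62 mm up the short leg (11 mm from its outer face).
- black_bracket: Black bracket of exactly the same shape, size and axes, also lying on its long leg; origin at the middle of its corner edge. To be left alone.
There are look-alikes about, which are no part of the job. What is shaped like the alu_bracket but turquoise is not meant.

How it is judged:
By the outcome, as a careful person would: the job done as asked, in the order asked, and still so for the second after the job is handed in, with the robot touching nothing.
It also fails if it takes over 38 s, if anything falls off the work surface, if the arm or the gripper's body presses on something with over 40 N, if the wrist force passes 120 N, or if a joint passes its speed limit or range.

## Working session

There is one attempt and no reset: what is moved stays moved. The work goes in short steps, each a Python script; the robot and the scene stay as the last script left them, time stands still between calls to the robot, and variables do not carry over. Pictures are saved under pics/ and viewed, at most 10 in all, crops included, and the job is handed in when it is done.

```bash
mkdir -p pics
python3 - <<'E'
from bench import r
import cv2,numpy as np
for n in("top","side"):
    p,d=r.get_image(n);c=r.calibration(n)
    np.savez(f"pics/{n}.npz",p=p,d=d,K=c["mtx"],T=c["camera_from_world"])
    cv2.imwrite(f"pics/{n}.png",p)
print(r.observe()["time"])
E
```

```text
0.1
```

View pics/top.png

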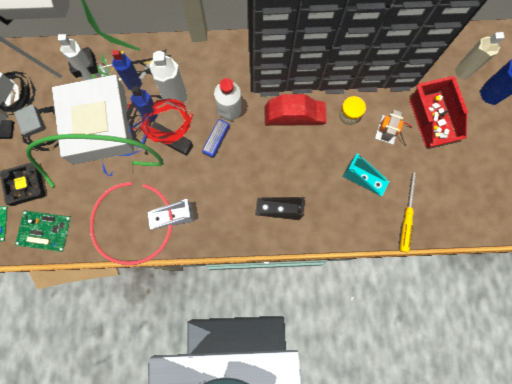

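View pics/side.png

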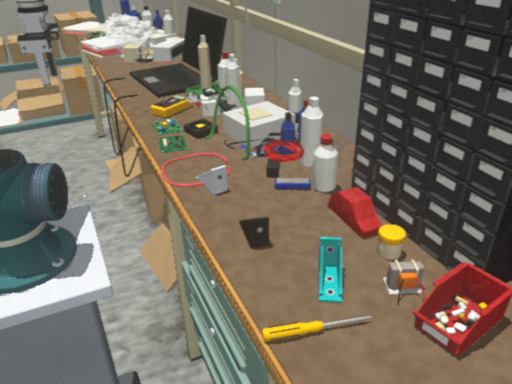

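Candidates: a light grey bracket at top (170,213), which matches bare aluminium; a black one at (280,207), to be left alone; a turquoise one at (366,175), not meant. I'll enlarge the grey one and measure it.

```bash
cat > h.py <<'E'
import numpy as np,cv2
def load(n):
    z=np.load(f"pics/{n}.npz");return z["p"],z["d"],z["K"],z["T"]
def pts(uv,K,T,d=None,h=0.):
    uv=np.atleast_2d(np.asarray(uv,float));R=T[:3,:3];c=-R.T@T[:3,3]
    ray=np.c_[uv,np.ones(len(uv))]@np.linalg.inv(K).T
    w=ray@R
    s=(h-c[2])/w[:,2] if d is None else d
    return c+w*np.reshape(s,(-1,1))
def cloud(d,K,T):
    v,u=np.mgrid[:d.shape[0],:d.shape[1]]
    return pts(np.c_[u.ravel(),v.ravel()],K,T,d.ravel()).reshape(*d.shape,3)
E
python3 - <<'E'
from h import *
p,d,K,T=load("top");X=cloud(d,K,T)
np.set_printoptions(precision=3,suppress=True)
print("cam",-T[:3,:3].T@T[:3,3])
for uv in[(170,213),(280,207),(366,175),(131,223),(240,240)]:print(uv,X[uv[1],uv[0]])
def box(u0,v0,u1,v1):
    P=X[v0:v1,u0:u1];m=(P[...,2]>.004)&(P[...,2]<.12)
    print("heights mm");print((P[::2,::2,2]*1000).astype(int))
box(142,196,200,232)
a=cv2.resize(p[180:250,80:210],None,fx=6,fy=6,interpolation=cv2.INTER_CUBIC)
cv2.imwrite("pics/crop1.png",a)
p,d,K,T=load("side");print("side cam",-T[:3,:3].T@T[:3,3]);X=cloud(d,K,T);print(X[180,213])
E
```

```text
cam [ 0.298 -0.067  0.93 ]
(170, 213) [0.456 0.111 0.014]
(280, 207) [ 0.461 -0.136  0.011]
(366, 175) [ 0.528 -0.337  0.008]
(131, 223) [0.438 0.201 0.004]
(240, 240) [ 0.391 -0.043 -0.   ]
heights mm
[[  0   1   2   1   2   2   1   1   2   9  10   8   3   0   1   2   3   0
    1   1   1   5   0   2   4   1   1   0   0]
 [  2   0   3   1   3   3   3   3   0   1   8   8   3  -1   3   4   2   3
    0   0   3   1   1   0   2   0   0   2   1]
 [  2   3   1   0  -1   0  -1   5   0   5   0  11   8   1   1   2   1   0
    2  -1  61  70  71   1   1   3   0   1   5]
 [  2   1   0   0   0   0   3   0   0   0   1  10  14   0   1   4   2  58
   59  62  62  58  70  52   4   3   0   0   1]
 [  2   3   1   2   4   1   0   1   3   0   0  -1  10  13  49  47  51  51
   49  48  42  38  73  55  19   3   1   0   0]
 [  1  -2   1   1   2   2   0   1   0  -2   5  38  41  40  41  40  35  31
   27  26  22  18  71  62  25   0   0   0  -1]
 [  0   1  -1   1   1   2  -1   1  29  30  31  35  26  25  26  16  16  12
    6   8   9   9  71  64  32  -1   3   4   4]
 [  3   2   0   0   3  14  19  22  23  19  16  11  
[... 632 characters left out ...]
2  47  44  38  33  29  27  21   3   0  -1]
 [  2 929   3   4   7   7   9  12   6   8   7  35  38  37  41  37  37  33
   25  23  18  13  10   3   2   5   0   4   1]
 [  0   0   2   2   8   6   7   8  20  26  29  30  26  22  18  13   8   8
    4   2   1   2   2   2   0   3  -1   2   0]
 [  1   2   0   0   7   4  16  18  20  17  10   5   0  14  16   1  -1   3
    0   3   0   2   2   5   1   3   2   2   2]
 [ -1   1   1   5   6   6   6   0   0   0   1  -1   2  11  14   1   2   1
    1   0   2   0   4   4   1   0   0   2   0]
 [  0   1   3   2   2   2   1   2   0   0   1  -1   1  16  14   0   1   4
    3   0   2   3  -1   4   0  -1   1   0   3]]
side cam [ 0.137 -0.863  0.585]
[0.441 0.061 0.04 ]
```

View pics/crop1.png

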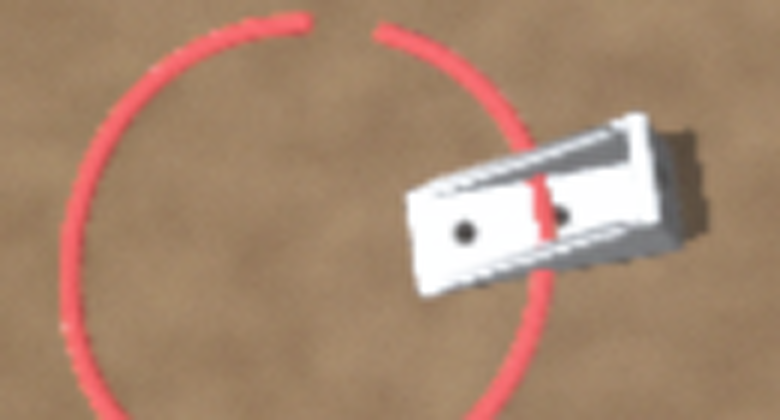

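The crop confirms it: a light grey bare-metal bracket with a red wire loop lying across its long leg. The long leg's free end is on the left at about px (148,212)–(151,229), and the upright short leg is on the right, top edge about px (186,199)–(190,216). I'll get a first estimate and then look from close by.

Run:
```python
from h import *
from bench import r
np.set_printoptions(precision=4,suppress=True)
p,d,K,T=load("top")
e=pts([(148,212.5),(150.8,229.5)],K,T,h=.006);t=pts([(186.2,198.8),(189.7,216.3)],K,T,h=.07)
print(e,t,"w",np.linalg.norm(e[0]-e[1]),np.linalg.norm(t[0]-t[1]),"L",np.linalg.norm((e.mean(0)-t.mean(0))[:2]))
X=cloud(d,K,T)
for uv in[(90,222),(93,210),(107,192),(128,183),(150,190),(166,205),(171,215),(172,222),(168,240),(155,254),(131,263),(105,252)]:
    q=X[uv[1]-1:uv[1]+2,uv[0]-1:uv[0]+2].reshape(-1,3);print(uv,q[q[:,2].argmax()])
x=e.mean(0)-t.mean(0);x[2]=0;x/=np.linalg.norm(x);print("yaw",np.degrees(np.arctan2(x[1],x[0])))
y=np.cross([0,0,1],x)
m=(e.mean(0)+t.mean(0))/2
best=None
for s in(1,-1):
    R=np.c_[np.cross(s*y,[0,0,-1]),s*y,[0,0,-1]]
    print(s,r.solve_ik([m[0],m[1],.36],R))
    if s==1 or best is None: best=R
```

```text
[[0.4605 0.1628 0.006 ]
 [0.4216 0.1561 0.006 ]] [[0.4755 0.0662 0.07  ]
 [0.4377 0.0592 0.07  ]] w 0.03950578668379292 0.03845954297290617 L 0.09797656087441782
(90, 222) [0.4456 0.2898 0.0092]
(93, 210) [0.4676 0.2849 0.0125]
(107, 192) [0.5072 0.2558 0.0157]
(128, 183) [0.5292 0.2095 0.0134]
(150, 190) [0.5124 0.1565 0.0062]
(166, 205) [0.4666 0.1122 0.0438]
(171, 215) [0.4487 0.1087 0.0165]
(172, 222) [0.4329 0.099  0.0448]
(168, 240) [0.3962 0.119  0.0093]
(155, 254) [0.3686 0.1477 0.0095]
(131, 263) [0.3486 0.1992 0.0132]
(105, 252) [0.3725 0.2567 0.0137]
yaw 99.13011102137068
1 None
-1 [ 6.8689 -5.534  94.0899 -0.     91.4441 -2.2613]
```

Run:
```python
from h import *
from bench import r
x=np.array([np.cos(np.radians(99.1)),np.sin(np.radians(99.1)),0]);y=np.cross([0,0,1],x)
R=np.c_[np.cross(-y,[0,0,-1]),-y,[0,0,-1]]
r.goto([.449,.109,.37],R)
c=r.calibration("wrist");p,d=r.get_image("wrist")
np.savez("pics/wrist.npz",p=p,d=d,K=c["mtx"],T=c["camera_from_world"])
cv2.imwrite("pics/w1.png",p);print(r.observe()["time"],c["mtx"][0,0],-c["camera_from_world"][:3,:3].T@c["camera_from_world"][:3,3])
```

```text
2.0583 346.23316811191825 [0.43556111 0.19008792 0.3501624 ]
```

View pics/w1.png

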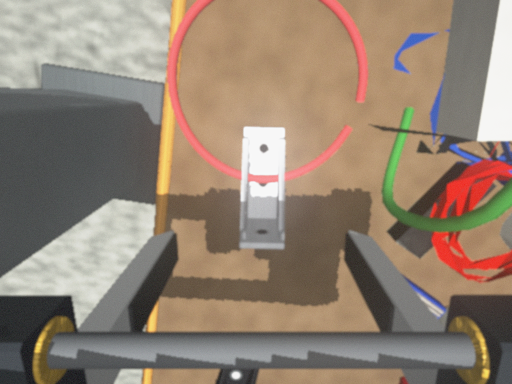

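The wrist view shows the bracket clearly. Its long leg's end is at (243..285,127), the short leg's top outer edge at (240..285,248), and the red wire crosses at row 180. I'll refine the corner and check that the whole arc is reachable.

```bash
cat >> h.py <<'E'
def pose(C,yaw,th,lean):
    """TCP pose gripping mid with bracket rotated th deg about its corner C; tool leans `lean` from vertical towards +x at th=0"""
    x=np.array([np.cos(np.radians(yaw)),np.sin(np.radians(yaw)),0]);z=np.array([0,0,1.]);y=np.cross(z,x)
    rot=cv2.Rodrigues(-y*np.radians(th))[0]
    l=np.radians(lean);a=-(np.sin(l)*x+np.cos(l)*z)
    R=np.c_[np.cross(-y,a),-y,a]
    P=C+rot@(.028*x+.028*z-.18*a)
    return P,rot@R
E
python3 - <<'E'
from h import *
from bench import r
np.set_printoptions(precision=4,suppress=True)
p,d,K,T=load("wrist")
X=cloud(d,K,T)
e=pts([(243,127),(285,127)],K,T,h=.006);t=pts([(240,248),(285,248)],K,T,h=.07)
print(e,t,np.linalg.norm(e[0]-e[1]),np.linalg.norm(t[0]-t[1]),np.linalg.norm((e.mean(0)-t.mean(0))[:2]))
# top rim of short leg from depth
S=X[230:262,235:292].reshape(-1,3);S=S[(S[:,2]>.06)&(S[:,2]<.085)]
L=X[115:260,230:300].reshape(-1,3);L=L[(L[:,2]>.004)&(L[:,2]<.085)]
for yaw in(97,98,99,100):
    x=np.array([np.cos(np.radians(yaw)),np.sin(np.radians(yaw)),0]);y=np.cross([0,0,1],x)
    print(yaw,"rim along x",np.percentile(S@x,[2,50,98]),"all x",np.percentile(L@x,[.5,99.5]),"y",np.percentile(L@y,[.5,1,99,99.5]))
x=e.mean(0)-t.mean(0);x[2]=0;yaw=np.degrees(np.arctan2(x[1],x[0]));print("yaw",yaw)
# width midline of L: fit by minAreaRect
print(cv2.minAreaRect((L[:,:2]*1000).astype(np.float32)))
C=t.mean(0);C[2]=0
for lean in(45,55):
  for th in range(0,91,15):
    P,R=pose(C,yaw,th,lean);print(lean,th,P,r.solve_ik(P,R))
  P,R=pose(C,yaw,0,lean);print("app",r.solve_ik(P-.09*R[:,2],R))
  P,R=pose(C,yaw,90,lean);print("ret",r.solve_ik(P-.09*R[:,2],R))
E
```

```text
[[0.4233 0.1579 0.006 ]
 [0.4639 0.1644 0.006 ]] [[0.4381 0.0596 0.07  ]
 [0.4773 0.0658 0.07  ]] 0.04110376697786958 0.039654438195470036 0.09943687724695283
97 rim along x [0.0064 0.0113 0.0191] all x [0.0068 0.1051] y [-0.4941 -0.4911 -0.4328 -0.4298]
98 rim along x [-0.0018  0.0033  0.011 ] all x [-0.0012  0.097 ] y [-0.4951 -0.4921 -0.4338 -0.4309]
99 rim along x [-0.01   -0.0048  0.0029] all x [-0.0092  0.0888] y [-0.4961 -0.4929 -0.4346 -0.4318]
100 rim along x [-0.0181 -0.0129 -0.005 ] all x [-0.0173  0.0808] y [-0.4968 -0.4936 -0.4353 -0.4325]
yaw 98.15129675428307
((452.23553466796875, 111.68220520019531), (69.44157409667969, 100.20478057861328), 8.383112907409668)
45 0 [0.4357 0.2164 0.1553] [ 31.3469  16.8204 100.6689 -40.6928  85.4502  35.1183]
45 15 [0.4421 0.1714 0.1902] [ 23.1857   8.2701 103.061  -29.4891  78.8015  23.4986]
45 30 [0.4496 0.119  0.2121] [ 12.659    2.4904 104.5554 -15.5147  74.7103   8.8528]
45 45 [0.4577 0.0627 0.2196] [  0.7616   0.476  105.0175   0.      74.5065  -7.3897]
45 60 [0.4657 0.0064 0.2121] [-10.8106   2.6355 104.4038  14.4751  78.309  -2
[... 323 characters left out ...]
 0.1312] [ 34.9424  22.7854  98.9377 -46.9936  90.7143  40.593 ]
55 15 [0.4385 0.1968 0.1722] [ 28.3234  13.12   101.7689 -37.4342  83.0315  30.9273]
55 30 [0.4454 0.1481 0.2014] [ 19.1549   5.5645 103.8168 -25.197   77.0167  18.1431]
55 45 [0.4532 0.0936 0.2169] [  7.9176   1.2147 104.9042 -10.4025  74.092    2.6433]
55 60 [0.4614 0.037  0.2176] [ -4.0493   0.8871 104.9309   5.0527  75.2961 -13.5314]
55 75 [ 0.4692 -0.0179  0.2034] [-15.003    4.6445 103.8944  18.6137  80.1384 -27.7718]
55 90 [ 0.4763 -0.0672  0.1754] [-23.7561  11.7532 101.8905  29.1791  87.0878 -38.8629]
app [ 41.3884  22.8883  91.283  -44.0954 100.0645  39.1947]
ret [-28.4485   9.5467  94.8946  27.6605  97.2897 -38.3912]
```

Both views agree on the corner: (0.457,0.063), yaw 98–99°, with length and width as given. Next I approach with a 50° lean, grip and check.

```bash
cat >> h.py <<'E'
C0=np.array([.4572,.0627,0.]);YAW=98.5;LEAN=50
E
python3 - <<'E'
from h import *
from bench import r
np.set_printoptions(precision=4,suppress=True)
P,R=pose(C0,YAW,0,LEAN)
r.goto(P-.1*R[:,2],R)
print(r.servo_line(P,vel=.12,threshold=15))
o=r.observe();print(o["time"],o["position"]-P,o["contact_force"])
r.grip(0.3,25)
o=r.observe();print(o["time"],o["finger_gap"]*94,o["finger_force"],o["contact_force"])
E
```

```text
False
3.7667 [0.0004 0.0002 0.0008] [ 0.0029 -0.4961 -0.1074]
4.6417 39.92562060142754 24.93758261203766 [ 0.6336  0.2284 -0.9193]
```

Gripped at 39.9 mm, which is the width over the cheeks. Now I tip it in small arc steps while watching the force.

Run:
```python
from h import *
from bench import r
np.set_printoptions(precision=2,suppress=True)
o=r.observe();P,R=pose(C0,YAW,0,LEAN);off=o["position"]-P;off*=0
for th in np.arange(6,91,6):
    P,R=pose(C0,YAW,th,LEAN)
    r.servo_line(P+off,R,vel=.1)
    o=r.observe();f=o["contact_force"];print(th,round(o["time"],2),f,o["wrist_torque"],round(o["finger_gap"]*94,1),off*1000)
    if f[2]>12: off[2]+=.0008
    if f[2]>50 or o["finger_gap"]*94<36: print("stop");break
c=r.calibration("wrist");p,d=r.get_image("side");cv2.imwrite("pics/s2.png",cv2.resize(p[100:270,130:330],None,fx=3.5,fy=3.5))
```

```text
6 5.03 [-0.42  2.57  0.92] [ 0.18 -0.01  0.11] 39.6 [ 0.  0. -0.]
12 5.41 [0.75 0.34 0.63] [0.08 0.04 0.01] 40.0 [ 0.  0. -0.]
18 5.79 [0.88 0.14 2.3 ] [-0.07 -0.03  0.  ] 39.8 [ 0.  0. -0.]
24 6.17 [ 1.28 -1.6   2.09] [-0.2  -0.1   0.09] 39.9 [ 0.  0. -0.]
30 6.56 [ 0.57 -1.78  2.35] [-0.44 -0.13  0.05] 40.1 [ 0.  0. -0.]
36 6.94 [ 0.2  -1.06  4.35] [-0.39 -0.08  0.05] 39.6 [ 0.  0. -0.]
42 7.33 [ 0.43 -1.19  4.04] [-0.32 -0.01  0.05] 40.2 [ 0.  0. -0.]
48 7.71 [-0.63  0.55  5.05] [0.02 0.03 0.07] 40.1 [ 0.  0. -0.]
54 8.09 [-0.01 -0.03  6.54] [-0.03  0.11  0.05] 39.8 [ 0.  0. -0.]
60 8.47 [-0.38  0.29  7.6 ] [0.18 0.16 0.01] 39.8 [ 0.  0. -0.]
66 8.86 [-0.92  0.35  7.46] [ 0.41  0.21 -0.01] 39.9 [ 0.  0. -0.]
72 9.24 [0.73 0.16 8.41] [ 0.6   0.11 -0.02] 39.6 [ 0.  0. -0.]
78 9.62 [0.7  0.53 7.95] [0.7  0.14 0.  ] 39.6 [ 0.  0. -0.]
84 10.01 [0.48 0.28 6.92] [ 0.67  0.04 -0.11] 39.9 [ 0.  0. -0.]
90 10.39 [1.63 0.71 6.94] [ 0.81 -0.09 -0.14] 40.1 [ 0.  0. -0.]
```

View pics/s2.png

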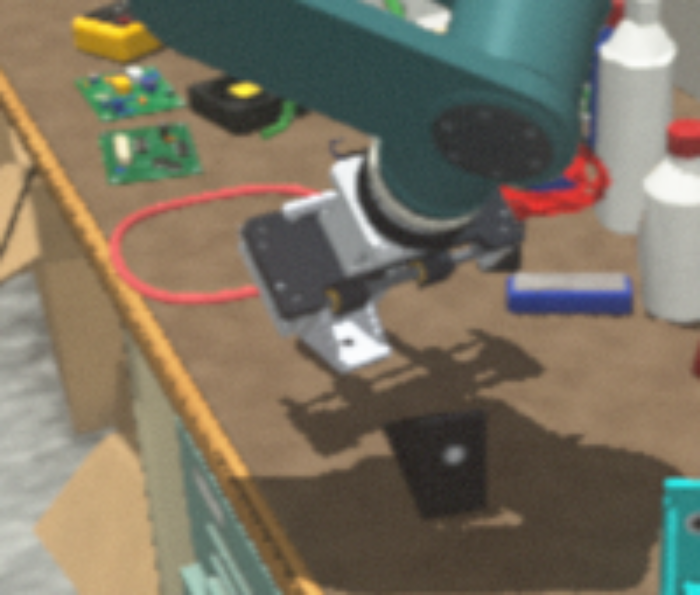

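The bracket is tipped and pressing lightly on the bench (7 N), with its short leg flat towards the robot's right. The black bracket is clear of the hand. Release, back off along the tool axis and inspect.

Run:
```python
from h import *
from bench import r
np.set_printoptions(precision=4,suppress=True)
r.grip(.7)
o=r.observe();print(o["contact_force"],o["finger_gap"])
P,R=o["position"],o["ee_rot"]
r.servo_line(P-.1*R[:,2],vel=.12)
r.servo_line(P-.1*R[:,2]+[0,0,.12],vel=.2)
q=r.observe()["joints"];q=np.array(q);q[0]=-75;r.set_joints(q)
p,d=r.get_image("top");c=r.calibration("top");np.savez("pics/top2.npz",p=p,d=d,K=c["mtx"],T=c["camera_from_world"])
s,ds=r.get_image("side")
cv2.imwrite("pics/fin.png",np.hstack([cv2.resize(p[170:260,120:320],None,fx=2,fy=2,interpolation=cv2.INTER_CUBIC),cv2.resize(s[140:260,180:300],(400,400))[:180*2][:180] if 0 else cv2.resize(s[140:260,170:320],(225,180))]))
X=cloud(d,c["mtx"],c["camera_from_world"])
print(r.observe()["time"]);print((X[196:232:2,150:222:2,2]*1000).astype(int))
p0=np.load("pics/top.npz")["p"];b=np.s_[195:222,250:310]
print("black shift",cv2.phaseCorrelate(cv2.cvtColor(p0[b],6).astype(np.float32),cv2.cvtColor(p[b],6).astype(np.float32)))
```

```text
[ 0.3192  0.3818 -0.4411] 0.6983928607848875
14.1917
[[ -1   0   2   1   2   7  10   7   1   0   0   0   3   0   1  -1   2  99
   95  93  90  85  77  70  69   1   4   1   2   0   3   1   2   1   4   5]
 [  3   0   0   2   2   1   6  10   1   0   0   5   3   2   0   0   3 102
   98  87  84  82  78  75  68  60  56  51  47  41  35  25  24   0   2   0]
 [  1   5   0   0   0   0   2  10   8   0   0   3   0   2   3  -1   1 104
  100  71  67  60  58  57  50  47  45  39  34  31  28  24  18  15   6   4]
 [  0   2   0   3   4   0   2  10   8   2   3   2   2   0  -2   1   2 100
   99  76  45  42  42  34  31  25  25  17  16  11   8   9   7   7   8   7]
 [  1   2   1   0   0   1   1   0  11  12   2   0   3   1   2   1   2  99
  102  82  47  21  20  15  10   6   3   6   7   9   8   4   2   6   8   4]
 [  0   4   0   0   0   1   3   2   9  13  -1   0   2   0   3   3   3   0
   99  89  53  13   8   8   7   6   6   7   6   4   5   9   5   7   5   5]
 [  2   1   1   1   1   3   2  -1   2  15  12   3  -1   1   3   0   2   5
  101  94  61  22   6  11   9   5   7   7   9   8   4   9   7   5   8   8]
 [  
[... 1012 characters left out ...]
0   1   0   3 929   3   2]
 [  2   0   2   0   2   0   0   1   2   1  15  10   3   1   2   2   2   3
    4   1   1   0   0   0   3   1   0   0   0   2   3   0   3   0   1   2]
 [  1   2   1   1   5   4   2   2   0  12  15   1   3   1   0   0   3   2
   -1   1   0   2   2   3  -1   1   6   2   0   2  -1   1  -2   0   0   1]
 [  0   2   1   3   0   2   0   0   0  13  15   1   2   4   2   1   2   3
    1   0   2   0   0   3   0   1   0   1   1   0   3   2   0   0   3   0]
 [  0   3   0   3   1   0   2   1   5  11  15   1   0   0   1   4   1 929
    2   0   2   3   2   2   0   3   2   3  -1   0   0   0   0   1   0   2]]
black shift ((-0.06423054315019883, 0.5041398339023839), 0.9827403209827564)
```

View pics/fin.png

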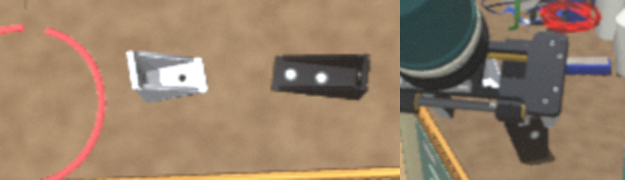

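The bracket stands 100 mm high with its short leg flat at 7 mm, and nothing is touching it. One quick offline check of the corner position and the black bracket before handing in.

Run:
```python
from h import *
for n in("top","top2"):
    p,d,K,T=load(n);X=cloud(d,K,T)
    m=(p[190:225,245:315].max(2)<55);v,u=np.nonzero(m);print(n,u.mean(),v.mean(),m.sum())
    q=X[190:225,245:315].reshape(-1,3);q=q[(q[:,2]>.02)&(q[:,2]<.08)];print(q.mean(0),q[:,2].max(),len(q))
q=X[190:235,150:225].reshape(-1,3);q=q[(q[:,2]>.004)&(q[:,2]<.11)]
a=np.radians(98.5);x=np.array([np.cos(a),np.sin(a),0]);y=np.cross([0,0,1],x);t=q[q[:,2]>.095]
l=q[(q[:,2]>.025)]
print("x rel",np.percentile((t-C0)@x,[2,98]),"y rel",np.percentile((l-C0)@y,[1,99]))
```

```text
top 40.86769230769231 17.55076923076923 325
[ 0.45522494 -0.15045641  0.04521968] 0.07504106210529016 390
top2 43.782407407407405 17.71759259259259 216
[ 0.45514993 -0.15061356  0.04566603] 0.07500908379170623 382
x rel [-0.00297002  0.00297266] y rel [-0.02007133  0.01989624]
```

```bash
python3 -c "
from bench import r
print(r.hand_in())"
```

```text
the job is handed in; nothing more can be done
None
```

The aluminium bracket stands released on its short leg with the long leg upright, its corner within about 3 mm of where it was; the black bracket has not moved, and the job was handed in at about 14 s.

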